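Reset the loudness of the bedside alarm bell and lock it

ROBOT

A 7-joint arm with a two-finger parallel gripper is mounted at the origin on the work surface. World frame = base frame: x ahead of the robot, y to its left, z up, the work surface at z = 0. Lengths are in m, angles in rad, forces in N, time in s.
With the tool pointing down it reaches from about 0.4 to 0.85 m from the base axis. Payload 4.4 kg.
Tool frame: the origin (TCP) lies midway between the tips of the shut fingers; the grasp point (between the pads) lies 19 mm behind it; z points along the fingers, y is the line along which they close (so a half turn about z gives the same grasp; the last joint's range is limited). The gripper opens to 94 mm and grips with 3 to 60 N. Pads are 16 mm wide; open, the fingers measure 119 mm over their backs; the gripper's body (75 mm by 177 mm) begins 78 mm behind the grasp point.
Start: joints at [1.13, 0.628, 0.038, 1.517, -0.027, 0.996, -0.02], TCP at [0.238, -0.605, 0.205] pointing down, gripper open.
Joint ranges: [-3.06, 3.06], [-0.37, 2.12], [-1.25, 1.32], [0.18, 2.47], [-1.1, 4.24], [0.23, 1.98], [-2.94, 2.94]. Speed limits (rad/s): [2.57, 2.57, 3.14, 3.14, 3.14, 3.14, 3.14].

INTERFACE

Orientations are given as [roll, pitch, yaw] about the fixed x, y, z axes, in that order (R = Rz(yaw) Ry(pitch) Rx(roll)).
In Python, from station import sense, viewer, ticket gives the robot as it stands.
- The arm moves only by the shell command python3 -m crank 'ROWS'. ROWS is JSON, a list of rows, each an object with "travel": the shift along the world's x, y, z in mm, a list of three; "roll": the turn about the world's z in rad; "hand": the finger opening in mm, from 0 to 94. A call has 1 to 8 rows; each row shifts and turns the commanded pose from where the row before left it; what a row does not reach is not made up. A row lasts 1/10 s, in which the tool goes at most 50 mm and 8.59 degrees, less where a joint would pass 70% of its speed; a pose out of reach is approached as far as the arm can. A call is refused whole if a number of a shift passes 50 or a number of a turn 0.15, either way. A call with a gripper value outside its range is refused whole. The fingers move at their own pace and stop on an object; the grip force is fixed at half the most. Time passes only in rows, so rows that do not move let the fingers close. It gives the time, the measured TCP pose, the force, the opening and the grip force at its end, in the units of the state.
- sense(): the state, without advancing time (a new reading comes with each control period).
- viewer.grab_frame(name): name is "scene" or "top" or "wrist"; returns a dict with "frame" (384x512x3 uint8, red, green, blue), "vfov" (degrees; the focal length in pixels is half the picture's height over the tangent of half this angle, whatever the lens; pixels are square), "cx", "cy" (the principal point, pixels), "dist_coeffs" ([k1, k2, p1, p2, k3] as OpenCV has them; the pictures are not rectified), "extrinsics" (4x4, takes a point from camera to world coordinates). Camera axes: x right, y up, looking along -z (the intrinsics and any distortion apply to the point x, -y, -z); pixel columns grow to the right and rows downward; lengths in m; the calibration is good to about 2 mm. A picture is of the moment at which its call begins. There is no depth.
- ticket.job_done(): hands the job in; it is judged then, once.
The state is a dict: "time_s": time; "qpos": joint angles; "joint_vel": joint speeds; "joint_torque": joint torques, N m; "tcp_pos": TCP position; "ee_rot": TCP orientation; "ft_force": force on the tool from outside, world axes, zero at the start; "torque": the same for the moment, N m; "width": opening from 0.0 (shut) to 1.0 (fully open); "finger_force": force on a finger pad.
Only numpy, scipy, OpenCV 4.12 (cv2) and the standard library are available. Lean on these libraries where they do the work, as an engineer would, in place of code of your own. Each camera call takes 0.05 s, during which the arm holds its last target. There are 200 camera calls.

TASK

The bedside alarm bell is set too soft. Swing the orange-tipped lock lever anticlockwise (seen from above) until it is fully open, without disturbing the setting; then, with it open, turn the black knob until its red pointer is centred on the green mark, and swing the lever back clockwise until it is fully tight again, with the pointer still on the green mark. Leave the other things on the crate where they are.

Things in the scene. Friction and masses are not known exactly. Their poses are not given: they have to be found in the camera images.
- crate: Upturned blue plastic crate, 420 (x) x 640 (y) x 120 mm high, fixed; origin at the centre of its underside, its top is 120 mm above that.
- bell: White alarm bell screwed to the crate. Origin: on the vertical axis of knob and lock nut, at the crate's top; z up. Base 92 (x) x 200 mm (y -28 to +172), 8 high. Gong: dome at y +130 mm, radius 45, top 51 mm. Housing: radius 46, 22 high. Scale: radius 50 to 70, 38 high, from -92 to +84 degrees about z from the bell's +x. A fixed small red mark at +69 degrees (loudest) is not wanted.
- lock_lever (a joint): Lock nut's lever about the bell's z: 0 rad fully tight, 1.2 rad fully open (stops); grows anticlockwise seen from above. Its direction in the bell's frame is 170 degrees + value. Stiff, about 0.2 N m (3 N at the tab); stays where left. Turning it does not turn the adjuster. The knob must be turned only while the lever is open: forcing it against the tight nut spoils the thread.
- lever_tab (a point): Grip point on the upright orange tab at the lever's end, 80 mm from the axis, 40 mm above the crate's top. The tab is 12 mm thick (across the lever, the way it moves), 16 mm along the lever, and spans 22 to 52 mm above the crate's top. The point's axes equal the bell's axes turned by the joint value about z.
- adjuster (a joint): Adjuster screw with the black knob, turns about the bell's z axis, range 0 to 2.6 rad, grows anticlockwise seen from above (louder); the pointer's direction in the bell's frame is -80 degrees + joint value. Friction about 0.06 N m; stays where left; the screw does not rise or sink. It always starts clockwise of the green mark.
- knob_grip (a point): Grip point of the knob, on its axis, 63 mm above the crate's top. The knob is an upright bar 14 mm thick, 44 mm long, spanning 42 to 72 mm above the crate's top, on a disc of radius 24 mm (top 42 mm); its long direction is the pointer's direction. The point's axes equal the bell's axes turned by the joint value about z.
- pointer_tip (a point): Tip of the red pointer that turns with the knob: 49 mm from the axis, 40 mm above the crate's top.
- green_mark (a point): Inner end of the green mark on the scale (a tab 16 mm radially, 7 mm wide): 49 mm from the adjuster's axis, 40 mm above the crate's top. The mark runs outwards from there along the point's own +x. The pointer is set right when its tip coincides with this point.
- bangle_box: Green glass bangle box with a flip-top lid, 110 x 90 x 50 mm, fixed on the crate, not to be used; origin under its centre.
- plate: Small loose steel plate, radius 55 mm, 14 mm high, with a red bangle on it; origin under its centre. Not to be moved.
- pot: Loose terracotta pot, radius 30 mm, 58 mm high; origin under its centre. Not to be moved.
- tumbler: Loose steel tumbler, radius 30 mm, 75 mm high; origin under its centre. Not to be moved.
- comb: Loose wooden comb, 33 x 140 x 7 mm; origin under its middle, y along it. Not to be moved.
- tin: Loose round brass tin, radius 28 mm, 22 mm high; origin under its centre. Not to be moved.

How it is judged:
On the way, in this order (a step that is already met when the one before it is completed fails the run):
1. the lock lever is swung open (beyond 1.0 rad of 1.2) with the pointer still within 6 mm of where it started (value of joint lock_lever above 1 rad and distance of pointer_tip from where it was at the start of the episode below 0.006 m), for 0.1 s.
2. with the lever open (beyond 0.8 rad) the pointer's tip is brought within 5 mm of the green mark (value of joint lock_lever above 0.8 rad and distance between pointer_tip and green_mark below 0.005 m), for 0.2 s.
At the end, for the whole second after the job is handed in: The lock lever is fully tight again (within 0.1 rad of its stop at 0), the pointer's tip is within 5 mm of the green mark, both are at rest, and the other things have not been moved (value of joint lock_lever below 0.1 rad and distance between pointer_tip and green_mark below 0.005 m and velocity of joint lock_lever between -0.05 and 0.05 rad/s and velocity of joint adjuster between -0.05 and 0.05 rad/s); the robot touches nothing.
It fails at once if a bystander (plate, pot, tumbler, comb or tin) is moved by more than 30 mm (distance of any of plate, pot, tumbler, comb, tin from where it was at the start of the episode above 0.03 m).
It fails at once if the knob is turned (faster than 0.4 rad/s) while the lock lever is tight or nearly tight (below 0.3 rad) (value of joint lock_lever below 0.3 rad and (velocity of joint adjuster above 0.4 rad/s or velocity of joint adjuster below -0.4 rad/s)).
It also fails if it takes over 69 s, if anything falls off the work surface, if the arm or the gripper's body presses on something with over 40 N, if the wrist force passes 120 N, or if a joint passes its speed limit or range.

## Working session

There is one attempt and no reset: what is moved stays moved. The work goes in short steps, Python scripts to look and compute and a shell command to move; the robot and the scene stay as the last step left them, time stands still between calls to the robot, and variables do not carry over. Pictures are saved under pics/ and viewed, at most 10 in all, crops included, and the job is handed in when it is done.

```bash
mkdir -p pics
cat > h.py <<'E'
import numpy as np, cv2, json
from station import sense, viewer, ticket
def grab(name,fn=None):
    d=viewer.grab_frame(name)
    f=np.asarray(d["frame"]); h=f.shape[0]; fl=h/2/np.tan(np.radians(d["vfov"])/2)
    K=np.array([[fl,0,d["cx"]],[0,fl,d["cy"]],[0,0,1.]])
    np.savez(f"cam_{name}.npz",K=K,D=np.array(d["dist_coeffs"],float),E=np.array(d["extrinsics"]),f=f)
    if fn: cv2.imwrite("pics/"+fn,f[:,:,::-1])
    return f
def cam(name):
    c=np.load(f"cam_{name}.npz"); return c["K"],c["D"],c["E"]
def ray(name,uv,z):
    K,D,E=cam(name); uv=np.array(uv,float).reshape(-1,1,2)
    n=cv2.undistortPoints(uv,K,D).reshape(-1,2)
    d=np.c_[n[:,0],-n[:,1],-np.ones(len(n))]@E[:3,:3].T
    o=E[:3,3]; return o+d*((z-o[2])/d[:,2])[:,None]
def proj(name,P):
    K,D,E=cam(name); P=np.array(P,float).reshape(-1,3)
    c=(P-E[:3,3])@E[:3,:3]; c=c*[1,-1,-1]
    return cv2.projectPoints(c,np.zeros(3),np.zeros(3),K,D)[0].reshape(-1,2)
E
python3 - <<'E'
from h import *
a=grab("top","top0.png"); b=grab("scene","scene0.png")
for n in("top","scene"): print(n,cam(n))
s=sense();print(s)
E
```

```text
top (array([[406.05136777,   0.        , 254.14622437],
       [  0.        , 406.05136777, 188.56771128],
       [  0.        ,   0.        ,   1.        ]]), array([-0.0469071,  0.       ,  0.       ,  0.       ,  0.       ]), array([[-0.0135527 ,  0.99244447, -0.12194383,  0.48563305],
       [-0.99989953, -0.01395813, -0.00247107,  0.01321664],
       [-0.00415451,  0.12189809,  0.99253393,  0.96522068],
       [ 0.        ,  0.        ,  0.        ,  1.        ]]))
scene (array([[383.20637006,   0.        , 260.17229772],
       [  0.        , 383.20637006, 196.09338208],
       [  0.        ,   0.        ,   1.        ]]), array([-0.07024265,  0.        ,  0.        ,  0.        ,  0.        ]), array([[-0.43893142, -0.64589383,  0.62462818,  1.1025391 ],
       [ 0.89829764, -0.29995919,  0.32106983,  0.27261324],
       [-0.02001406,  0.70202966,  0.71186642,  0.70060395],
       [ 0.        ,  0.        ,  0.        ,  1.        ]]))
{'time_s': 0.1, 'qpos': array([ 1.13022119,  0.62918523,  0.03846456,  1.51823878, -0.02698257,
        0.99632134, -0.01999483]), 'joint_vel': array([-2.15117826e-04, -1.26099748e-03, -8.54065754e-04, -4.87583066e-03,
        2.62830260e-05, -2.09454708e-04,  1.18716924e-03]), 'joint_torque': array([ 3.02370194e-03, -5.50788653e+01,  1.14742443e+00, -1.87114352e+01,
       -5.22144826e-02,  1.92006875e-02,  2.28878156e-05]), 'tcp_pos': array([ 0.23773952, -0.60433285,  0.20470013]), 'ee_rot': array([-3.13995884e+00,  3.84262796e-05,  3.74774466e-01]), 'ft_force': array([ 0.33176543, -0.82438254, -0.63864817]), 'torque': array([ 0.05655666, -0.02561406, -0.03494949]), 'finger_force': 0.0, 'width': 0.9977174798895119}
```

View pics/top0.png

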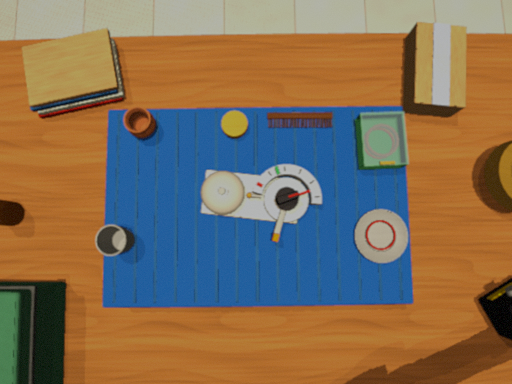

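View pics/scene0.png

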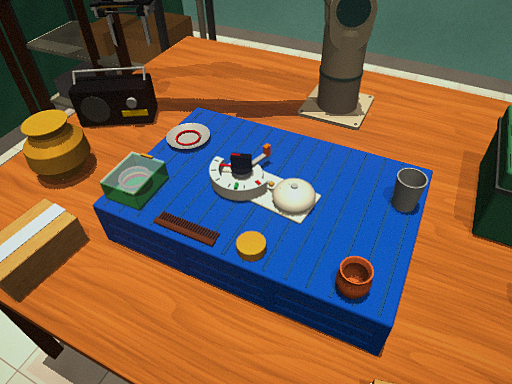

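The top view shows the bell axis near (287,197), the lever tab near (277,237), the green mark near (278,170) and the pointer tip near (310,192). I'll measure these by colour.

Run:
```python
from h import *
from scipy.ndimage import label,center_of_mass
for n,(x0,x1,y0,y1) in dict(top=(195,330,150,250),scene=(200,330,130,225)).items():
    f=np.load(f"cam_{n}.npz")["f"][y0:y1,x0:x1]
    cv2.imwrite(f"pics/crop_{n}.png",cv2.resize(f[:,:,::-1],None,fx=5,fy=5,interpolation=cv2.INTER_CUBIC))
    hsv=cv2.cvtColor(np.ascontiguousarray(f),cv2.COLOR_RGB2HSV);H,S,V=[hsv[...,i].astype(int) for i in range(3)]
    for c,m in dict(red=((H<6)|(H>172))&(S>150)&(V>80),orange=(H>=8)&(H<=20)&(S>150)&(V>120),green=(H>45)&(H<85)&(S>90)&(V>60)).items():
        L,k=label(m)
        for i in range(1,k+1):
            ys,xs=np.where(L==i)
            if len(ys)>3: 
                uv=(xs.mean()+x0,ys.mean()+y0); print(n,c,len(ys),np.round(uv,1),xs.min()+x0,xs.max()+x0,ys.min()+y0,ys.max()+y0,np.round(ray(n,uv,.16)[0],4))
```

```text
top red 8 [259.2 184.1] 258 261 183 185 [0.5934 0.0049 0.16  ]
top red 56 [296.9 193.9] 288 309 190 197 [ 0.5727 -0.0699  0.16  ]
top orange 5 [249.4 195.4] 248 250 194 196 [0.571  0.0249 0.16  ]
top orange 6 [273.3 234.8] 273 274 233 237 [ 0.4921 -0.0214  0.16  ]
top green 18 [276.7 169.8] 275 278 167 173 [ 0.622  -0.0307  0.16  ]
scene red 19 [235. 154.] 231 239 153 155 [ 0.5334 -0.08    0.16  ]
scene red 18 [224.4 164.7] 220 230 164 166 [ 0.5751 -0.0832  0.16  ]
scene red 14 [257.5 182. ] 255 260 180 184 [0.5939 0.0059 0.16  ]
scene orange 259 [314.9 133.5] 288 329 130 141 [0.3871 0.0549 0.16  ]
scene orange 22 [266.1 145.6] 263 269 144 148 [ 0.4773 -0.0298  0.16  ]
scene orange 11 [271.  183.3] 269 273 182 184 [0.5857 0.0327 0.16  ]
scene green 17 [235.6 185.2] 234 237 183 188 [ 0.6214 -0.0305  0.16  ]
```

View pics/crop_top.png

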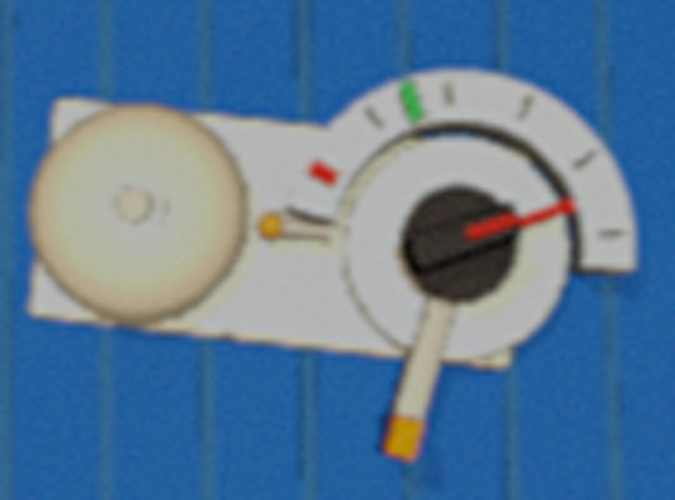

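```bash
cat > fit.py <<'E'
from h import *
from scipy.optimize import least_squares
px=lambda c:(np.array(c)+.5)/5-.5+np.array([195,150])
obs=[("c1",(55,98)),("c2",(30,312)),("c3",(508,365)),("gong",(133,204)),("red",(323,173)),("green",(411,102)),("tip",(574,206)),("tab",(403,437))]
UV=np.array([px(o[1]) for o in obs])
def pts(p):
    x,y,a,adj,g,lev,rr=p
    pol=lambda r,t,z:(r*np.cos(t),r*np.sin(t),z)
    B=np.array([(.046,.172,.008),(-.046,.172,.008),(-.046,-.028,.008),(0,.130,.053),pol(rr,np.radians(69),.039),pol(.057,g,.040),pol(.049,np.radians(-80)+adj,.040),pol(.080,np.radians(170)+lev,.052)])
    c,s=np.cos(a),np.sin(a)
    return np.c_[x+c*B[:,0]-s*B[:,1],y+s*B[:,0]+c*B[:,1],B[:,2]+.12]
r=least_squares(lambda p:(proj("top",pts(p))-UV).ravel(),[.565,-.045,-.1,1,1.,0,.06],loss="soft_l1")
print(np.round(r.x,4),"\n",np.round(r.fun.reshape(-1,2),2))
x,y,a,adj,g,lev,rr=r.x
print("green adj target",g+np.radians(80),"world dirs deg: lever",np.degrees(a+lev)+170,"ptr",np.degrees(a+adj)-80,"green",np.degrees(a+g))
P=pts(r.x);print("tab",P[7],"tip",P[6])
print("scene pred green,red,tab",proj("scene",P[[5,4,7]]))
E
python3 fit.py
```

```text
[ 0.5654 -0.0485 -0.1194  0.2204  0.4275 -0.008   0.0604] 
 [[-0.23 -0.36]
 [-0.57  0.54]
 [ 0.29  0.19]
 [-0.29 -0.3 ]
 [ 0.05 -0.1 ]
 [ 0.23  0.9 ]
 [ 0.29 -0.09]
 [ 0.16 -0.6 ]]
green adj target 1.8237283671605646 world dirs deg: lever 162.69802794789015 ptr -74.21122697291217 green 17.65103418490222
tab [ 0.48897836 -0.02470893  0.172     ] tip [ 0.5786909  -0.09565284  0.16      ]
scene pred green,red,tab [[235.66006683 184.6129454 ]
 [257.13721325 182.09641452]
 [265.90489952 144.89260385]]
```

The bell fit is within 1 px, and the scene camera agrees with it. The lever points to 162.7° in world, the pointer has to turn +1.60 rad, and the tool yaw for the lever is −0.30. Next I go above the tab.

```bash
python3 -m crank '[{"travel":[0,0,30],"roll":0,"hand":34},{"travel":[16,37,25],"roll":-0.05,"hand":34},{"travel":[16,37,0],"roll":-0.05,"hand":34},{"travel":[16,37,0],"roll":-0.05,"hand":34},{"travel":[16,37,0],"roll":-0.05,"hand":34},{"travel":[16,37,0],"roll":-0.05,"hand":34},{"travel":[16,37,0],"roll":-0.05,"hand":34},{"travel":[16,37,0],"roll":-0.05,"hand":34}]'
python3 -m crank '[{"travel":[16,37,0],"roll":-0.05,"hand":34},{"travel":[16,37,0],"roll":-0.05,"hand":34},{"travel":[16,37,0],"roll":-0.05,"hand":34},{"travel":[16,37,0],"roll":-0.05,"hand":34},{"travel":[16,37,0],"roll":-0.05,"hand":34},{"travel":[16,37,0],"roll":-0.05,"hand":34},{"travel":[16,37,0],"roll":-0.05,"hand":34},{"travel":[0,0,0],"roll":0,"hand":34}]'
```

```text
time_s: 0.9
tcp_pos: [0.3502, -0.3441, 0.2602]
ee_rot: [-3.141, 0.0, 0.023]
ft_force: [0.5, -0.6, 1.0]
width: 0.375
finger_force: 0.0
time_s: 1.7
tcp_pos: [0.4639, -0.0807, 0.2602]
ee_rot: [-3.139, 0.0, -0.316]
ft_force: [0.6, -0.1, 0.8]
width: 0.365
finger_force: 0.0
```

```bash
python3 -m crank '[{"travel":[12,28,0],"roll":0.014,"hand":30},{"travel":[13,28,0],"roll":0,"hand":30},{"travel":[0,0,-30],"roll":0,"hand":30},{"travel":[0,0,-30],"roll":0,"hand":30},{"travel":[0,0,0],"roll":0,"hand":30},{"travel":[0,0,0],"roll":0,"hand":30}]'
python3 - <<'E'
from h import *
grab("wrist","w1.png"); print(proj("wrist",[[.489,-.0247,.172],[.5654,-.0485,.192]]))
E
```

```text
time_s: 2.3
tcp_pos: [0.4866, -0.0316, 0.2006]
ee_rot: [3.141, 0.001, -0.312]
ft_force: [0.1, 0.5, 0.3]
width: 0.316
finger_force: 0.0
[[247.66827095 222.13452391]
 [244.52359822 119.00339889]]
```

View pics/w1.png

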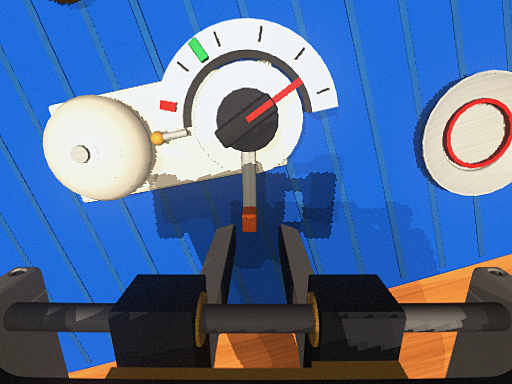

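The wrist view has the tab at (250,218), within about 2 px of the prediction, and the gap centre at column ~257. I shift +6 mm in y, descend to straddle the tab and check.

```bash
python3 -m crank '[{"travel":[2,6,0],"roll":0.01,"hand":30},{"travel":[0,0,0],"roll":0,"hand":30},{"travel":[0,0,-20],"roll":0,"hand":30},{"travel":[0,0,-20],"roll":0,"hand":30},{"travel":[0,0,-13],"roll":0,"hand":30},{"travel":[0,0,0],"roll":0,"hand":30},{"travel":[0,0,0],"roll":0,"hand":30}]'
```

```text
time_s: 3.05
tcp_pos: [0.4895, -0.0248, 0.1481]
ee_rot: [-3.141, -0.001, -0.301]
ft_force: [0.6, 0.6, 0.7]
width: 0.321
finger_force: 0.0
```

```bash
python3 - <<'E'
import numpy as np
t=np.radians(162.7)+np.arange(0,1.21,.1)
p=80*np.c_[np.cos(t),np.sin(t)];print(np.round(np.diff(p,axis=0),1).tolist())
E
python3 -m crank '[{"travel":[0,0,0],"roll":0,"hand":18},{"travel":[0,0,0],"roll":0,"hand":18},{"travel":[0,0,0],"roll":0,"hand":18}]'
```

```text
[[-2.0, -7.7], [-1.2, -7.9], [-0.4, -8.0], [0.4, -8.0], [1.2, -7.9], [2.0, -7.8], [2.7, -7.5], [3.5, -7.2], [4.2, -6.8], [4.8, -6.4], [5.4, -5.9], [6.0, -5.3]]
time_s: 3.35
tcp_pos: [0.4894, -0.0249, 0.1481]
ee_rot: [-3.141, -0.001, -0.301]
ft_force: [-0.5, -0.8, -0.7]
width: 0.194
finger_force: 0.0
```

```bash
python3 -m crank '[{"travel":[-2,-7.7,0],"roll":0.1,"hand":18},{"travel":[-1.2,-7.9,0],"roll":0.1,"hand":18},{"travel":[-0.4,-8,0],"roll":0.1,"hand":18},{"travel":[0.4,-8,0],"roll":0.1,"hand":18},{"travel":[1.2,-7.9,0],"roll":0.1,"hand":18},{"travel":[0,0,0],"roll":0,"hand":18}]'
python3 -m crank '[{"travel":[2,-7.8,0],"roll":0.1,"hand":18},{"travel":[2.7,-7.5,0],"roll":0.1,"hand":18},{"travel":[3.5,-7.2,0],"roll":0.1,"hand":18},{"travel":[4.2,-6.8,0],"roll":0.1,"hand":18},{"travel":[4.8,-6.4,0],"roll":0.1,"hand":18},{"travel":[5.4,-5.9,0],"roll":0.1,"hand":18},{"travel":[6,-5.3,0],"roll":0.1,"hand":18},{"travel":[0,0,0],"roll":0,"hand":18}]'
```

```text
time_s: 3.95
tcp_pos: [0.4872, -0.065, 0.1478]
ee_rot: [-3.141, -0.001, 0.198]
ft_force: [0.0, 0.3, -0.4]
width: 0.195
finger_force: 0.0
time_s: 4.75
tcp_pos: [0.5161, -0.1114, 0.1475]
ee_rot: [3.141, -0.001, 0.896]
ft_force: [-0.2, 0.6, 0.2]
width: 0.192
finger_force: 0.0
```

```bash
python3 -m crank '[{"travel":[0,0,0],"roll":0,"hand":30},{"travel":[0,0,0],"roll":0,"hand":30},{"travel":[0,0,25],"roll":0,"hand":30},{"travel":[0,0,45],"roll":0,"hand":36},{"travel":[0,0,20],"roll":0,"hand":36},{"travel":[0,0,0],"roll":0,"hand":36}]'
python3 - <<'E'
from h import *
grab("wrist","w2.png"); print(sense()["tcp_pos"],proj("wrist",[[.5161,-.1114,.172],[.5654,-.0485,.192]]))
E
```

```text
time_s: 5.35
tcp_pos: [0.5176, -0.1114, 0.2406]
ee_rot: [3.136, -0.003, 0.897]
ft_force: [0.4, -0.7, -0.5]
width: 0.381
finger_force: 0.0
[ 0.51621219 -0.11135146  0.23865818] [[254.29187812 207.68100733]
 [253.2493152  120.04722035]]
```

View pics/w2.png

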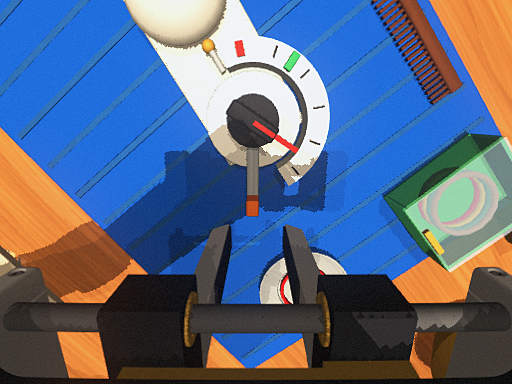

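The lever is open: tab at (252,205), against a prediction of (254,208). The pointer still sits at the same place on the scale. Now to the knob.

```bash
python3 -m crank '[{"travel":[7,9,0],"roll":0.13,"hand":36},{"travel":[7,9,0],"roll":0.13,"hand":36},{"travel":[7,9,0],"roll":0.13,"hand":36},{"travel":[7,9,0],"roll":0.14,"hand":36},{"travel":[7,9,0],"roll":0.14,"hand":36},{"travel":[7,9,0],"roll":0.14,"hand":36},{"travel":[7.2,8.9,0],"roll":0.14,"hand":36},{"travel":[0,0,0],"roll":0,"hand":36}]'
python3 -m crank '[{"travel":[0,0,-20],"roll":0,"hand":36},{"travel":[0,0,0],"roll":0,"hand":36},{"travel":[0,0,0],"roll":0,"hand":36}]'
python3 - <<'E'
from h import *
grab("wrist","w3.png"); print(proj("wrist",[[.5654,-.0485,.192],[.5787,-.0957,.16]]))
E
```

```text
time_s: 6.2
tcp_pos: [0.5644, -0.0468, 0.2358]
ee_rot: [-3.14, -0.002, 1.851]
ft_force: [-0.2, 0.1, -1.0]
width: 0.385
finger_force: 0.0
time_s: 6.5
tcp_pos: [0.5638, -0.0488, 0.2168]
ee_rot: [-3.139, -0.0, 1.846]
ft_force: [0.9, -0.7, 0.4]
width: 0.383
finger_force: 0.0
[[257.84152424 223.05644502]
 [257.57527216 258.76578967]]
```

View pics/w3.png

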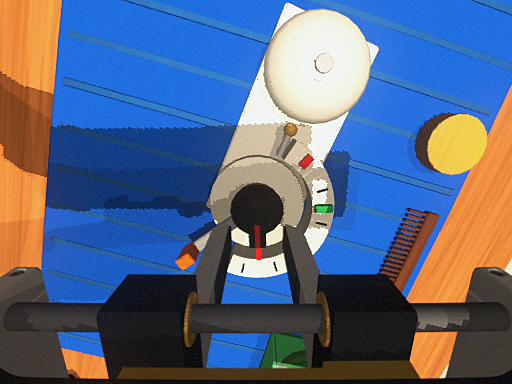

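The bar is centred between the fingers, with the pointer along column 258. Descend and grip.

```bash
python3 -m crank '[{"travel":[1.5,0.3,-20],"roll":0,"hand":36},{"travel":[0,0,-20],"roll":0,"hand":36},{"travel":[0,0,-9],"roll":0,"hand":36},{"travel":[0,0,0],"roll":0,"hand":24},{"travel":[0,0,0],"roll":0,"hand":10},{"travel":[0,0,0],"roll":0,"hand":10},{"travel":[0,0,0],"roll":0,"hand":10},{"travel":[0,0,0],"roll":0,"hand":10}]'
```

```text
time_s: 7.35
tcp_pos: [0.5637, -0.049, 0.1692]
ee_rot: [-3.137, 0.001, 1.848]
ft_force: [-6.8, -0.7, 4.6]
width: 0.146
finger_force: 29.8
```

```bash
python3 -m crank '[{"travel":[-1,0,0],"roll":0.1,"hand":10},{"travel":[0,0,0],"roll":0.1,"hand":10},{"travel":[0,0,0],"roll":0.1,"hand":10},{"travel":[0,0,0],"roll":0.1,"hand":10},{"travel":[0,0,0],"roll":0.1,"hand":10},{"travel":[0,0,0],"roll":0.1,"hand":10},{"travel":[0,0,0],"roll":0.1,"hand":10},{"travel":[0,0,0],"roll":0.1,"hand":10}]'
python3 -m crank '[{"travel":[0,0,0],"roll":0.1,"hand":10},{"travel":[0,0,0],"roll":0.1,"hand":10},{"travel":[0,0,0],"roll":0.1,"hand":10},{"travel":[0,0,0],"roll":0.1,"hand":10},{"travel":[0,0,0],"roll":0.1,"hand":10},{"travel":[0,0,0],"roll":0.1,"hand":10},{"travel":[0,0,0],"roll":0.1,"hand":10},{"travel":[0,0,0],"roll":0,"hand":10}]'
python3 - <<'E'
from h import *
f=grab("wrist")
print(sense()["ee_rot"],sense()["tcp_pos"])
cv2.imwrite("pics/w4.png",cv2.resize(f[140:290,170:370,::-1],None,fx=4,fy=4,interpolation=cv2.INTER_CUBIC))
E
```

```text
time_s: 8.15
tcp_pos: [0.5639, -0.0488, 0.1692]
ee_rot: [-3.139, -0.001, 2.652]
ft_force: [-5.3, -0.3, 1.9]
width: 0.147
finger_force: 29.9
time_s: 8.95
tcp_pos: [0.564, -0.0486, 0.1692]
ee_rot: [-3.141, -0.002, -2.934]
ft_force: [-5.6, -0.3, 4.3]
width: 0.145
finger_force: 29.9
[-3.14080434e+00 -2.44846808e-03 -2.93627952e+00] [ 0.56401674 -0.04859137  0.16917933]
```

View pics/w4.png

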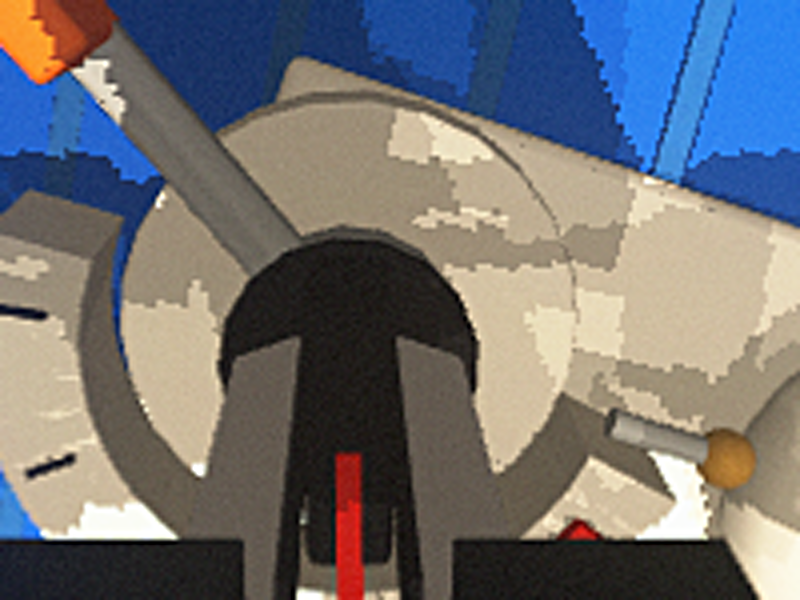

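The pointer stays aligned with the tool; it sits about 0.1 rad short of the mark. Turn the rest, release, rise and check.

```bash
python3 -m crank '[{"travel":[0,0,0],"roll":0.095,"hand":10},{"travel":[0,0,0],"roll":0,"hand":10},{"travel":[0,0,0],"roll":0,"hand":10},{"travel":[0,0,0],"roll":0,"hand":34},{"travel":[0,0,0],"roll":0,"hand":34},{"travel":[0,0,30],"roll":0,"hand":34},{"travel":[0,0,40],"roll":0,"hand":34}]'
python3 -m crank '[{"travel":[-40,0,0],"roll":0.1,"hand":30},{"travel":[-40,-30,0],"roll":0.1,"hand":30},{"travel":[-40,-30,0],"roll":0.1,"hand":30},{"travel":[0,0,0],"roll":0.1,"hand":30},{"travel":[0,0,0],"roll":0.1,"hand":30},{"travel":[0,0,0],"roll":0.1,"hand":30}]'
python3 - <<'E'
from h import *
n="top";x0,x1,y0,y1=195,330,150,250
f=grab(n)[y0:y1,x0:x1]
cv2.imwrite("pics/crop_top2.png",cv2.resize(f[:,:,::-1],None,fx=5,fy=5,interpolation=cv2.INTER_CUBIC))
E
```

```text
time_s: 9.7
tcp_pos: [0.5646, -0.0484, 0.238]
ee_rot: [3.14, -0.003, -2.84]
ft_force: [0.1, -0.2, -0.3]
width: 0.356
finger_force: 0.0
time_s: 10.3
tcp_pos: [0.4457, -0.1088, 0.239]
ee_rot: [-3.14, 0.001, -2.238]
ft_force: [-0.1, -0.1, 1.2]
width: 0.322
finger_force: 0.0
```

View pics/crop_top2.png

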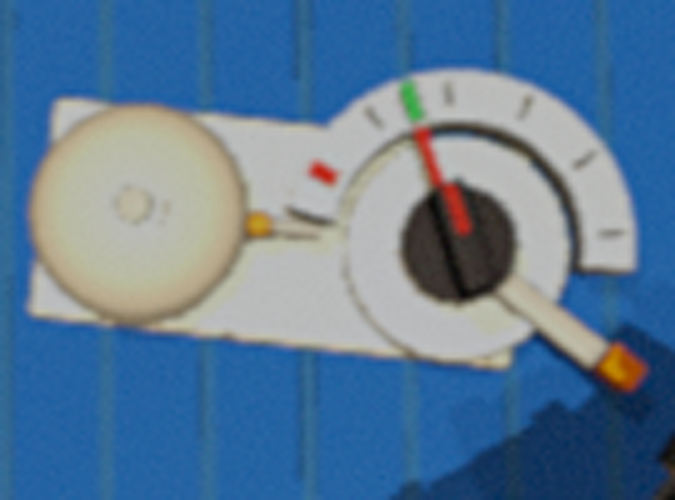

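```bash
cat > ang.py <<'E'
from h import *
px=lambda c:(np.array(c)+.5)/5-.5+np.array([195,150])
A=np.array([.5650,-.0485])
for n,c in dict(tip=(421,128),tipmid=(430,155),gin=(416,121),gmid=(411,102),gout=(407,83),bar0=(450,184)).items():
    for z in(.16,):
        d=ray("top",px(c),z)[0,:2]-A; print(n,np.round(np.hypot(*d)*1e3,1),np.round(np.degrees(np.arctan2(d[1],d[0])),1))
f=np.load("cam_top.npz")["f"].astype(int); 
R,G,B=f[...,0],f[...,1],f[...,2]
m=(R>140)&(G<90)&(B<90); ys,xs=np.where(m[170:200,270:295]); d=ray("top",np.c_[xs+270,ys+170],.16)[:,:2]-A
r=np.hypot(*d.T); print(np.c_[np.round(r*1e3),np.round(np.degrees(np.arctan2(d[:,1],d[:,0])))][np.argsort(r)][-8:].tolist())
m=(G>R+40)&(G>B+20); ys,xs=np.where(m[160:180,270:285]); d=ray("top",np.c_[xs+270,ys+160],.16)[:,:2]-A
print(len(xs),np.hypot(*d.mean(0)),np.degrees(np.arctan2(*d.mean(0)[::-1])))
E
python3 ang.py
```

```text
tip 47.9 16.9
tipmid 36.4 16.8
gin 51.3 18.0
gmid 59.2 17.4
gout 67.1 16.6
bar0 23.2 6.9
[[42.0, 19.0], [43.0, 21.0], [44.0, 15.0], [44.0, 18.0], [45.0, 20.0], [46.0, 15.0], [46.0, 17.0], [47.0, 19.0]]
23 0.06023638066448835 17.100166295033024
```

Pointer at 16.9° and green at 17.1–17.4°, so the setting is right. Back to the lever tab.

```bash
python3 -m crank '[{"travel":[35,-1.5,0],"roll":0,"hand":30},{"travel":[35,-1.2,0],"roll":0,"hand":30},{"travel":[0,0,0],"roll":0,"hand":30},{"travel":[0,0,-30],"roll":0,"hand":30},{"travel":[0,0,0],"roll":0,"hand":30},{"travel":[0,0,0],"roll":0,"hand":30}]'
python3 - <<'E'
from h import *
px=lambda c:(np.array(c)+.5)/5-.5+np.array([195,150])
print(ray("top",px((622,367)),.17)); f=grab("wrist","w5.png"); print(sense()["tcp_pos"],sense()["ee_rot"])
E
```

```text
time_s: 10.95
tcp_pos: [0.5148, -0.1106, 0.2087]
ee_rot: [3.141, -0.0, -2.24]
ft_force: [1.3, 0.1, -0.4]
width: 0.321
finger_force: 0.0
[[ 0.5137548  -0.11062995  0.17      ]]
[ 0.51535155 -0.11056956  0.20930586] [-3.14113442e+00  3.65334785e-04 -2.23981802e+00]
```

View pics/w5.png

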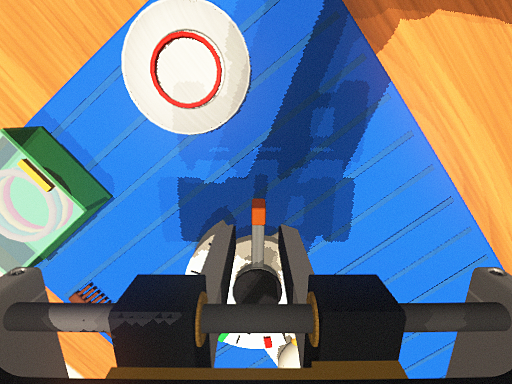

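The tab, at column 259, is centred in the gap. Descend, narrow and swing back.

```bash
python3 -m crank '[{"travel":[0,0,-30],"roll":0,"hand":30},{"travel":[0,0,-31],"roll":0,"hand":30},{"travel":[0,0,0],"roll":0,"hand":18},{"travel":[0,0,0],"roll":0,"hand":18},{"travel":[-6,5.3,0],"roll":-0.1,"hand":18},{"travel":[-5.4,5.9,0],"roll":-0.1,"hand":18},{"travel":[-4.8,6.4,0],"roll":-0.1,"hand":18},{"travel":[-4.2,6.8,0],"roll":-0.1,"hand":18}]'
python3 -m crank '[{"travel":[-3.5,7.2,0],"roll":-0.1,"hand":18},{"travel":[-2.7,7.5,0],"roll":-0.1,"hand":18},{"travel":[-2,7.8,0],"roll":-0.1,"hand":18},{"travel":[-1.2,7.9,0],"roll":-0.1,"hand":18},{"travel":[-0.4,8,0],"roll":-0.1,"hand":18},{"travel":[0.4,8,0],"roll":-0.1,"hand":18},{"travel":[0,0,0],"roll":0,"hand":18}]'
python3 -m crank '[{"travel":[1.2,7.9,0],"roll":-0.1,"hand":18},{"travel":[2,7.7,0],"roll":-0.1,"hand":18},{"travel":[0,0,0],"roll":0,"hand":18}]'
python3 -m crank '[{"travel":[0.8,2.5,0],"roll":0,"hand":18},{"travel":[0,0,0],"roll":0,"hand":18}]'
```

```text
time_s: 11.8
tcp_pos: [0.4964, -0.0874, 0.1496]
ee_rot: [-3.138, 0.002, -2.645]
ft_force: [1.6, -2.8, -1.8]
width: 0.189
finger_force: 1.5
time_s: 12.5
tcp_pos: [0.4866, -0.0391, 0.1496]
ee_rot: [-3.141, 0.003, 3.045]
ft_force: [-0.0, -0.9, 0.1]
width: 0.188
finger_force: 0.0
time_s: 12.8
tcp_pos: [0.49, -0.0236, 0.1489]
ee_rot: [3.141, 0.003, 2.847]
ft_force: [0.2, 0.6, 0.3]
width: 0.191
finger_force: 0.0
time_s: 13.0
tcp_pos: [0.4899, -0.0227, 0.148]
ee_rot: [-3.141, 0.001, 2.846]
ft_force: [-1.4, -3.8, 2.3]
width: 0.189
finger_force: 1.4
```

Push a few mm more until the stop is felt.

```bash
python3 -m crank '[{"travel":[0.6,2,0],"roll":0,"hand":18},{"travel":[0,0,0],"roll":0,"hand":18}]'
python3 -m crank '[{"travel":[0.3,1,0],"roll":0,"hand":18},{"travel":[0,0,0],"roll":0,"hand":18}]'
```

```text
time_s: 13.2
tcp_pos: [0.4898, -0.0226, 0.1477]
ee_rot: [-3.138, 0.0, 2.844]
ft_force: [-0.2, -7.4, 5.3]
width: 0.188
finger_force: 3.5
time_s: 13.4
tcp_pos: [0.4898, -0.0225, 0.1476]
ee_rot: [-3.136, -0.0, 2.843]
ft_force: [-2.0, -8.7, 7.0]
width: 0.192
finger_force: 4.4
```

The TCP has stopped while the force rises, so the lever is at its stop. Back off, rise and check.

```bash
python3 -m crank '[{"travel":[-1,-3.5,0],"roll":0,"hand":30},{"travel":[0,0,0],"roll":0,"hand":30},{"travel":[0,0,0],"roll":0,"hand":30},{"travel":[0,0,25],"roll":0,"hand":30},{"travel":[0,0,45],"roll":0,"hand":30},{"travel":[-40,0,20],"roll":0,"hand":30},{"travel":[-45,0,0],"roll":0,"hand":30},{"travel":[-45,0,0],"roll":0,"hand":30}]'
python3 -m crank '[{"travel":[0,0,0],"roll":0,"hand":30},{"travel":[0,0,0],"roll":0,"hand":30}]'
python3 - <<'E'
from h import *
x0,x1,y0,y1=195,330,150,250
f=grab("top")[y0:y1,x0:x1]
cv2.imwrite("pics/crop_top3.png",cv2.resize(f[:,:,::-1],None,fx=5,fy=5,interpolation=cv2.INTER_CUBIC))
E
```

```text
time_s: 14.2
tcp_pos: [0.3585, -0.0215, 0.2377]
ee_rot: [3.141, 0.001, 2.845]
ft_force: [-0.3, -0.9, 0.6]
width: 0.32
finger_force: 0.0
time_s: 14.4
tcp_pos: [0.3594, -0.0223, 0.2378]
ee_rot: [-3.141, 0.002, 2.844]
ft_force: [-0.6, 0.2, 0.6]
width: 0.319
finger_force: 0.0
```

View pics/crop_top3.png

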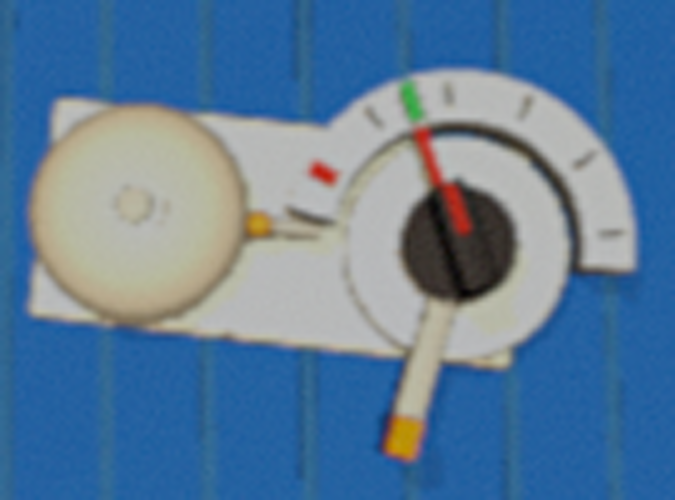

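The lever tab is back at (403,437), the same pixel as at the start, and the pointer tip is still on the green mark at (421,128). Handing in.

```bash
python3 -c "
from station import ticket
print(ticket.job_done())"
```

```text
the job is handed in; nothing more can be done
None
```

I opened the lock lever, turned the knob until its pointer was on the green mark, and swung the lever back to its tight stop. I then handed the job in at about 14.4 s, but no verdict came back.

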